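# Fold the plate well's bifold top door open and move the glass plate to the drying stand

### The job

Fold the bifold top door of the white plate well fully open, pushing gently, until it stays home by itself at the end of its track. Then draw the glass plate straight up out of its slotted holder in the well and stand it upright in the slot of the aluminium drying stand, centred along the slot and resting on its floor, and let go, with the door still open and the other things on the bench left alone.

Things in the scene. Friction and masses are not known exactly. Their poses are not given: they have to be found in the camera images.
- well: White open-topped box fixed to the bench, 166 mm (its x) by 238 mm (y), rim 150 mm high, walls 8 mm, floor 12 mm. Origin: underside centre of the box, without the grey housing (140 mm high) on its +y end. A bifold door of two grey panels covers its mouth (150 by 222 mm), flush with the rim when shut. Fixed pivot at the +y end; the panels collapse DOWN into the well and toward +y, as a V open upwards with the fold hinge at its bottom.
- door (a joint): Angle (rad) of the pivot panel below level; the other panel mirrors it. 0 = shut, flat; 1.45 = stop, panels hanging side by side at the +y end. Let go below about 0.2 it falls shut; from there to about 0.8 it stays as left; beyond, a detent drives it back to about 0.8, hardest near 1.1; past 1.37 it stays. A finger left in the V blocks the last part: finish from behind the leading edge.
- door_pivot (a point): Pivot line of the first panel, mid-width, 147 mm above the bench (3 mm under the rim), at y = +110 mm in the well's frame. Axes as the well's.
- door_fold (a point): Fold hinge between the panels, mid-width, on their mid-plane. Each panel: 110 mm from hinge to hinge, 144 mm wide, 6 mm thick, light plastic: pushes must stay under 45 N. At door angle a it is 110 cos a mm from the pivot toward -y and 110 sin a mm below it. Pushing it down takes about 10 N at first, then 1 to 6 N up to 0.8 rad.
- door_lead (a point): Leading edge of the second panel, mid-width, on its mid-plane. It slides toward +y at 147 mm height: at door angle a it is 220 cos a mm from the pivot, leaving a gap of 220 - 220 cos a mm to the end wall at -y. Pushing it toward +y takes up to about 7 N until the detent gives way, near 1.3 rad.
- holder: Grey slotted holder fixed on the well's inner floor near its -y end: base 136 by 34 mm and two grooved uprights (tops 93 mm above the bench) whose 8 mm wide grooves take the plate's side edges; the slot runs along its x, parallel to the well's x. Origin: centre of its underside, 12 mm above the bench.
- plate_center (a point): Centre of the loose frosted glass plate, 110 mm long (x), 5 mm thick (y), 100 mm high (z), about 130 g. It starts upright in the holder, its lower edge 18 mm and its top edge 118 mm above the bench, 32 mm under the well's rim; the top 25 mm stand clear of the holder.
- stand: Aluminium drying stand fixed to the bench: base 130 by 90 mm, 8 mm thick, with two parallel rails 90 mm long along its x, tops 48 mm above the bench. Origin: centre of its underside.
- stand_slot (a point): Middle of the floor of the stand's slot, 8 mm above the bench. The slot runs along x, is 10 mm wide and 30 mm deep under a 10 mm high flared mouth, and open at both ends; the plate is to stand in it, centred, its centre 50 mm above this point.
- chip_tray: Bystander: white tray block, 100 by 130 by 32 mm, loose. Origin: centre of its underside.
- bottle: Bystander: closed bottle, 62 mm wide, 150 mm tall, loose. Origin: centre of its underside.
- jar: Bystander: closed jar, 70 mm wide, 85 mm tall, loose. Origin: centre of its underside.
Things that resemble listed ones, but are neither listed nor needed, are in the scene too. Several things have the shape of the stand; the one meant has the colours described above.

How it is judged:
By the outcome, as a careful person would: the job done as asked, in the order asked, and still so for the second after the job is handed in, with the robot touching nothing.
It also fails if it takes over 72 s, if anything falls off the work surface, if the arm or the gripper's body presses on something with over 40 N, if the wrist force passes 120 N, or if a joint passes its speed limit or range.

### The arm

A 6-joint arm with a two-finger parallel gripper is mounted at the origin on the work surface. World frame = base frame: x ahead of the robot, y to its left, z up, the work surface at z = 0. Lengths are in m, angles in rad, forces in N, time in s.
With the tool pointing down it reaches from about 0.375 to 0.9 m from the base axis. Payload 3.1 kg.
Tool frame: the origin (TCP) lies at the very end of the fingers, on their centre line; the grasp point (between the pads) lies 19 mm behind it; z points along the fingers, y is the direction in which the jaws open and shut (so a half turn about z gives the same grasp; the last joint's range is limited). The gripper opens to 87 mm and grips with 3 to 60 N. Pads are 19 mm wide; open, the fingers measure 117 mm over their backs; the gripper's body (75 mm by 190 mm) begins 51 mm behind the grasp point.
Start: joints at [1.137, 0.527, 1.433, -0, 1.181, -0.178], TCP at [0.158, 0.605, 0.223] pointing down, gripper open.
Joint ranges: [-3.08, 3.08], [-0.75, 2.2], [0.22, 2.44], [-1.43, 4.57], [0, 2.65], [-2.85, 2.85]. Speed limits (rad/s): [2.79, 2.79, 3.14, 3.14, 3.14, 3.14].

### API

Orientations are given as a unit quaternion [x, y, z, w].
In Python, from rig import robot gives the robot as it stands.
- The arm moves only by the tool arm_command, never from a script. Its argument "targets" is a list of rows, each a list of 5 numbers: the shift along the tool's x, y, z in cm, then the turn about the tool's z in rad, then the finger opening in cm, from 0 to 8.7. In form: [[dx, dy, dz, spin, hand], ...]. A call has 1 to 5 rows; each row is the pose to reach, as a shift and turn from the pose commanded when the call began, along the tool's axes at that moment; what a row does not reach only later rows make up. A row lasts 1/8 s, in which the tool goes at most 62.5 mm and 10.7 degrees, less where a joint would pass 70% of its speed; a pose out of reach is approached as far as the arm can. A call with a gripper value outside its range is refused whole. The fingers move at their own pace and stop on an object; "newtons" is the grip in N (left out, the last holds). Time passes only in rows, so rows that repeat a pose let the fingers close. It gives the time, the measured TCP pose, the force and the opening at its end, in the units of the state.
- robot.get_obs(): the state, without advancing time (a new reading comes with each control period).
- robot.camera(name): name is "side" or "top" or "wrist"; returns (picture, depth): 420x560x3 uint8, red, green, blue; 420x560 float32, m along the optical axis (not along the pixel's ray), 0 where there is no reading.
- robot.camera_model(name): a dict with "mtx" (3x3 intrinsics, pixels), "extrinsics" (4x4, takes a point from world to camera coordinates). Camera axes: x right, y up, looking along -z (the intrinsics and any distortion apply to the point x, -y, -z); pixel columns grow to the right and rows downward; lengths in m; the calibration is good to about 2 mm. A picture is of the moment at which its call begins: read the wrist's pose just before it. camera_model takes no time and is no camera call; for the wrist camera it gives the pose at the moment of the call.
- robot.hand_in(): hands the job in, once; it reports no verdict.
The state is a dict: "time": time; "q": joint angles; "joint_velocities": joint speeds; "joint_torque": joint torques, N m; "position": TCP position; "tool_rot": TCP orientation; "ft_force": force on the tool from outside, world axes, zero at the start; "moment": the same for the moment, N m; "grip_width": finger opening in m.
Only numpy, scipy, OpenCV 4.12 (cv2) and the standard library are available. Lean on these libraries where they do the work, as an engineer would, in place of code of your own. Each camera call takes 0.05 s, during which the arm holds its last target.

## Working session

There is one attempt and no reset: what is moved stays moved. The work goes in short steps, Python scripts to look and compute and a tool call to move; the robot and the scene stay as the last step left them, time stands still between calls to the robot, and variables do not carry over. Pictures are saved under pics/ and viewed, and the job is handed in when it is done.

Besides the shell and the picture viewer there is one more tool, called after "Request:" as name([rows], argument=value, ...), one row to a line, values as JSON. arm_command: Moves the arm, as the interface text tells. Its arguments: {"type":"object","properties":{"targets":{"type":"array","items":{"type":"array","items":{"type":"number"}}},"newtons":{"type":"number"}},"required":["targets"]}

```bash
ls; mkdir -p pics; cat > h.py <<'E'
import numpy as np, cv2
from rig import robot
def snap(n,f):
    m=robot.camera_model(n); p,d=robot.camera(n)
    cv2.imwrite(f'pics/{f}.png',p[:,:,::-1]); np.savez(f'pics/{f}.npz',p=p,d=d,K=m['mtx'],E=m['extrinsics'])
    return p,d,m
def cloud(f):
    z=np.load(f'pics/{f}.npz'); d=z['d'];K=z['K'];E=z['E']
    v,u=np.mgrid[:d.shape[0],:d.shape[1]]
    x=(u-K[0,2])/K[0,0]*d; y=(v-K[1,2])/K[1,1]*d
    c=np.stack([x,-y,-d],-1)
    w=(c-E[:3,3])@E[:3,:3]
    w[d==0]=np.nan
    return w,z['p']
E
python3 - <<'E'
from h import *
o=robot.get_obs(); print(o)
for n in ('top','side','wrist'):
    p,d,m=snap(n,n+'0'); print(n,{k:(v if k!='extrinsics' else np.round(v,3)) for k,v in m.items()},(d==0).mean())
E
```

```text
pics
{'time': 0.0, 'q': array([ 1.13650596e+00,  5.28499829e-01,  1.43388744e+00, -1.44699914e-05,
        1.18137537e+00, -1.78487813e-01]), 'joint_velocities': array([-0.0007074 , -0.00053009, -0.00039238,  0.0002646 ,  0.00079522,
        0.00058973]), 'joint_torque': array([-5.06797369e-04, -4.40056765e+01, -1.76588559e+01,  6.31462131e-02,
        5.83112868e-02, -1.72798445e-04]), 'position': array([0.15779824, 0.60400579, 0.22155567]), 'tool_rot': array([ 1.27550039e-01,  9.91831543e-01, -1.03648013e-03, -3.20874061e-04]), 'ft_force': array([ 0.04431962,  0.16581474, -0.24736766]), 'moment': array([-0.0018191 ,  0.00620765, -0.00603015]), 'grip_width': 0.08702459375062291}
top {'mtx': array([[384.90392867,   0.        , 272.34412991],
       [  0.        , 384.90392867, 205.47687293],
       [  0.        ,   0.        ,   1.        ]]), 'extrinsics': array([[ 0.022, -0.999,  0.041, -0.116],
       [ 0.994,  0.026,  0.108, -0.565],
       [-0.109,  0.038,  0.993, -0.846],
       [ 0.   ,  0.   ,  0.   ,  1.   ]])} 0.004081632653061225
side {'mtx': array([[390.53957952,   0.        , 275.09867488],
       [  0.        , 390.53957952, 205.40938763],
       [  0.        ,   0.        ,   1.        ]]), 'extrinsics': array([[-0.962, -0.271,  0.018,  0.5  ],
       [ 0.191, -0.631,  0.752, -0.228],
       [-0.193,  0.727,  0.659, -0.67 ],
       [ 0.   ,  0.   ,  0.   ,  1.   ]])} 0.003983843537414966
wrist {'mtx': array([[316.65133026,   0.        , 279.21602912],
       [  0.        , 316.65133026, 206.21485227],
       [  0.        ,   0.        ,   1.        ]]), 'extrinsics': array([[ 0.253,  0.967, -0.002, -0.624],
       [-0.924,  0.241, -0.297,  0.035],
       [-0.287,  0.077,  0.955, -0.392],
       [ 0.   ,  0.   ,  0.   ,  1.   ]])} 0.003932823129251701
```

View pics/top0.png

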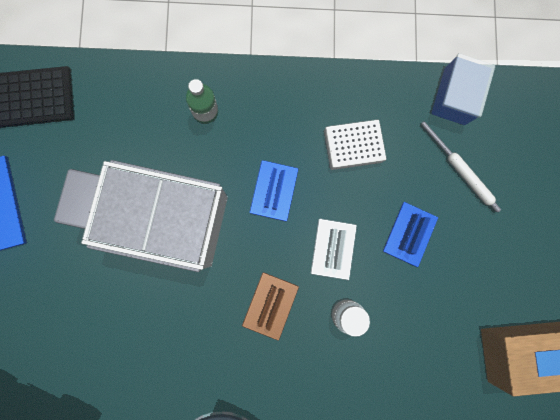

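View pics/side0.png

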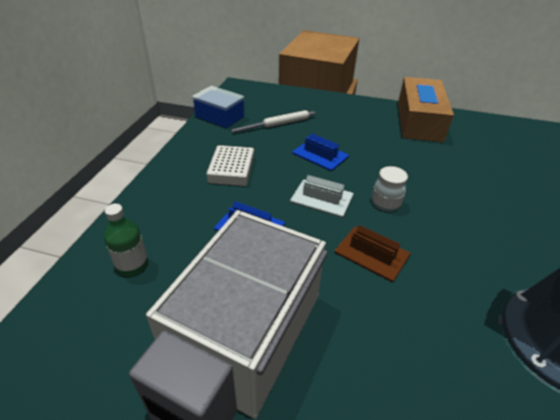

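View pics/wrist0.png

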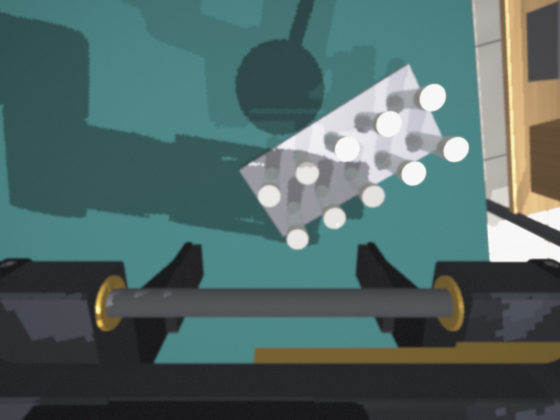

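The stand-shaped things in the top view are blue (273,190), blue (410,233), brown (270,306) and pale grey/white (334,249). The last one fits aluminium. The well is at (152,216), and its housing (its +y end) is on the left at (77,198). Next I'll check the crop and measure.

```bash
python3 - <<'E'
from h import *
w,p=cloud('top0')
big=np.hstack([cv2.resize(p[205:290,290:380],None,fx=4.4,fy=4.4,interpolation=cv2.INTER_CUBIC),cv2.resize(p[205:290,290:380]*0+p[260:345,225:315],None,fx=4.4,fy=4.4,interpolation=cv2.INTER_CUBIC)])
cv2.imwrite('pics/crop0.png',big[:,:,::-1])
v,u=np.mgrid[:420,:560]
def rect(m,name):
    pts=w[m]; r=cv2.minAreaRect(pts[:,:2].astype(np.float32)*1000)
    print(name,m.sum(),'z',np.nanpercentile(pts[:,2],[2,50,98]).round(4),r)
z=w[...,2]
print('table z',[z[a,b].round(4) for a,b in((350,200),(150,300),(300,400))])
well=(abs(z-.15)<.008)&(u>60)&(u<240)&(v>140)&(v<290)
rect(well,'rim')
rect((abs(z-.14)<.012)&(u>40)&(u<95)&(v>160)&(v<240),'housing')
white=(p.min(2)>110)
reg=(u>305)&(u<362)&(v>212)&(v<285)
rect(reg&white&(z<.03)&(z>.003),'standbase')
rect(reg&(z>.04)&(z<.055),'rails')
rect((u>315)&(u<395)&(v>112)&(v<175)&(z>.025)&(z<.04),'tray')
rect((u>325)&(u<380)&(v>295)&(v<340)&(z>.078)&(z<.1),'jar')
rect((u>170)&(u<225)&(v>70)&(v<130)&(z>.08),'bottle')
for c in [(250,300,155,225),(380,440,195,270),(240,305,265,345)]:
  rect((u>c[0])&(u<c[1])&(v>c[2])&(v<c[3])&(z>.04),'other'+str(c))
E
```

```text
table z [np.float64(-0.0011), np.float64(-0.0009), np.float64(-0.0019)]
rim 10068 z [0.1464 0.1493 0.1521] ((535.8245239257812, 162.41714477539062), (292.5548095703125, 168.13189697265625), 78.96173095703125)
housing 2026 z [0.1358 0.1392 0.1503] ((549.2412109375, 278.0630798339844), (90.6428451538086, 129.98638916015625), 79.57542419433594)
standbase 1601 z [0.0045 0.0078 0.0133] ((473.4577941894531, -249.09686279296875), (91.13578796386719, 131.11647033691406), 82.2342529296875)
rails 300 z [0.0403 0.0454 0.0503] ((473.2873229980469, -248.89385986328125), (28.907556533813477, 89.62039947509766), 82.51091003417969)
tray 2261 z [0.0275 0.0314 0.0345] ((721.3578491210938, -295.7469482421875), (99.81217193603516, 131.07870483398438), 10.004965782165527)
jar 687 z [0.0815 0.0851 0.0883] ((323.5475769042969, -278.7618713378906), (59.982120513916016, 59.29486083984375), 64.70989227294922)
bottle 706 z [0.0834 0.1074 0.1509] ((792.5302124023438, 62.8563346862793), (53.74164962768555, 60.885318756103516), 16.543397903442383)
other(250, 300, 155, 225) 282 z [0.0402 0.0452 0.0502] ((607.7952880859375, -106.04049682617188), (28.60405731201172, 90.37604522705078), 78.66877746582031)
other(380, 440, 195, 270) 298 z [0.0403 0.0458 0.0504] ((511.96942138671875, -431.77728271484375), (29.29110336303711, 89.3177490234375), 66.53618621826172)
other(240, 305, 265, 345) 321 z [0.0402 0.0458 0.0503] ((340.51171875, -103.36898803710938), (29.69502830505371, 90.61114501953125), 70.18681335449219)
```

View pics/crop0.png

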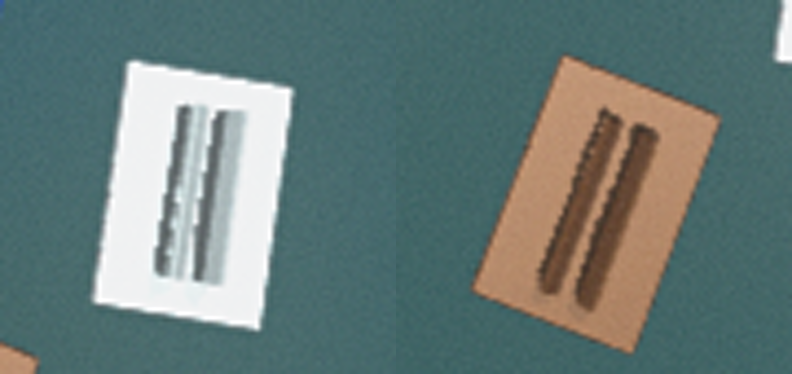

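Left crop: pale aluminium stand, which is the one meant. Right crop: the brown decoy. Now I'll refine the well pose and its pivot.

```bash
python3 - <<'E'
from h import *
w,p=cloud('top0'); z=w[...,2]
v,u=np.mgrid[:420,:560]
m=((z>.1445)&(z<.158)&(u>60)&(u<240)&(v>140)&(v<290)).astype(np.uint8)
m=cv2.morphologyEx(m,cv2.MORPH_OPEN,np.ones((5,5),np.uint8))
n,l,s,c=cv2.connectedComponentsWithStats(m); k=1+np.argmax(s[1:,4]); m=l==k
r=cv2.minAreaRect(w[m][:,:2].astype(np.float32)*1000); print(r,m.sum())
# image corners of white rim by colour
# fold line & rim corners by pixel on plane z=.15
white=(p.min(2)>175)&m
cv2.imwrite('pics/rim.png',np.hstack([cv2.resize(p[140:290,50:240],None,fx=4,fy=4,interpolation=cv2.INTER_CUBIC)])[:,:,::-1])
th=np.deg2rad(r[2]); c0=np.array(r[0])
R=np.array([[np.sin(th),-np.cos(th)],[np.cos(th),np.sin(th)]]) # rows well x,y
print('x,y axes',R)
g=(w[...,:2]*1000-c0)@R.T
b=p.min(2).astype(float)
# brightness profile along well y, in middle strip
for ax,(lo,hi) in ((1,(-130,130)),(0,(-95,95))):
    mm=(abs(g[...,1-ax])<50)&m|((abs(g[...,1-ax])<50)&(abs(z-.15)<.01))
    for t in range(lo,hi,3):
        q=mm&(abs(g[...,ax]-t)<1.5)
        if q.sum()>10 and (abs(t)<9 or abs(t)>60): print(ax,t,q.sum(),int(np.median(b[q])),end=' | ')
    print()
E
```

```text
((529.6019897460938, 141.73336791992188), (227.22842407226562, 151.77101135253906), 79.40294647216797) 8583
x,y axes [[ 0.98294481 -0.1839008 ]
 [ 0.1839008   0.98294481]]
1 -124 70 169 | 1 -121 78 242 | 1 -118 76 242 | 1 -112 87 169 | 1 -109 76 183 | 1 -106 78 184 | 1 -103 83 185 | 1 -100 75 184 | 1 -97 81 181 | 1 -94 77 180 | 1 -91 82 181 | 1 -88 76 182 | 1 -85 82 182 | 1 -82 74 182 | 1 -79 78 182 | 1 -76 83 181 | 1 -73 77 180 | 1 -70 80 179 | 1 -67 83 179 | 1 -64 78 179 | 1 -61 74 179 | 1 -7 88 201 | 1 -4 78 214 | 1 -1 66 176 | 1 2 81 177 | 1 5 82 178 | 1 8 82 178 | 1 62 78 171 | 1 65 81 169 | 1 68 82 170 | 1 71 80 171 | 1 74 78 171 | 1 77 81 169 | 1 80 82 169 | 1 83 68 169 | 1 86 85 169 | 1 89 82 169 | 1 92 80 169 | 1 95 81 168 | 1 98 82 168 | 1 101 67 166 | 1 104 86 203 | 1 107 81 221 | 1 110 90 240 | 1 113 34 224 | 1 119 15 167 | 1 122 23 170 | 1 125 21 167 | 1 128 18 169 | 
0 -83 14 157 | 0 -80 37 205 | 0 -77 84 241 | 0 -74 84 240 | 0 -71 52 165 | 0 -68 62 172 | 0 -65 79 175 | 0 -62 84 175 | 0 -8 80 178 | 0 -5 79 176 | 0 -2 82 175 | 0 1 78 175 | 0 4 80 176 | 0 7 79 176 | 0 61 76 175 | 0 64 77 176 | 0 67 77 175 | 0 70 79 175 | 0 73 78 174 | 0 76 19 173 | 0 79 92 212 | 0 82 78 242 | 0 85 59 234 |
```

View pics/rim.png

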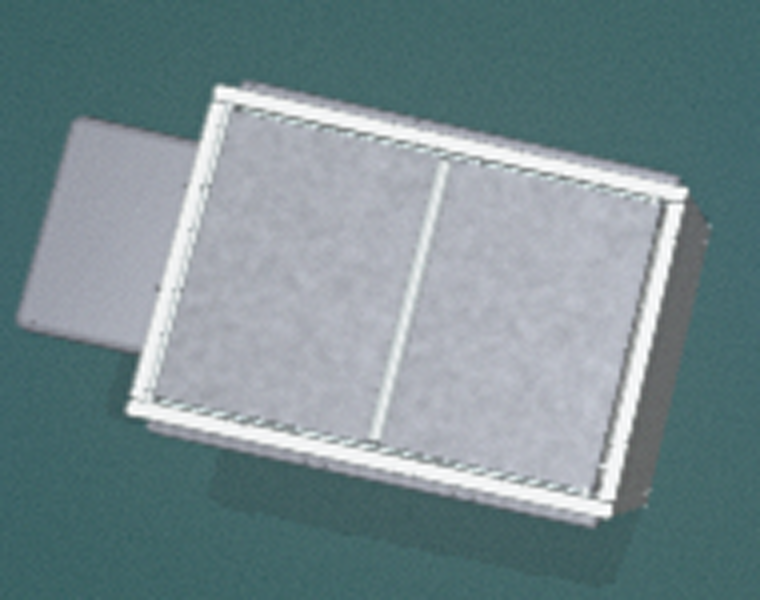

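```bash
cat >> h.py <<'E'
def pix2plane(u,v,z,K,E):
    r=np.array([(u-K[0,2])/K[0,0],-(v-K[1,2])/K[1,1],-1.])
    R=E[:3,:3]; o=-R.T@E[:3,3]; d=R.T@r
    return o+d*(z-o[2])/d[2]
def proj(P,K,E):
    c=E[:3,:3]@np.asarray(P)+E[:3,3]; return K[0,2]+K[0,0]*c[0]/-c[2], K[1,2]+K[1,1]*-c[1]/-c[2]
E
python3 - <<'E'
from h import *
d=np.load('pics/top0.npz'); K,E=d['K'],d['E']
C=[pix2plane(a/4+50-.4,b/4+140-.4,.15,K,E)[:2] for a,b in((215,88),(688,190),(608,518),(128,412))]
C=np.array(C)*1000; print(C.round(1), C.mean(0), np.linalg.norm(C-np.roll(C,1,0),axis=1))
ay=C[0]-C[1]+C[3]-C[2]; print(np.degrees(np.arctan2(ay[1],ay[0])))
f=[pix2plane(a/4+50-.4,b/4+140-.4,.15,K,E)[:2]*1000 for a,b in((443,160),(376,438))]; print(f,np.mean(f,0))
E
```

```text
[[633.1 236.6]
 [589.    3.4]
 [428.2  36. ]
 [473.8 266.7]] [531.03323856 135.66241821] [162.03304458 237.24281072 164.06936971 235.1372054 ]
79.05966053326644
[array([600.50396975, 123.89866389]), array([464.05135242, 148.57007749])] [532.27766109 136.23437069]
```

```bash
cat >> h.py <<'E'
WC=np.array([.5314,.1360]); YA=np.deg2rad(79.2)
AX=np.array([np.sin(YA),-np.cos(YA)]); AY=np.array([np.cos(YA),np.sin(YA)])
from scipy.spatial.transform import Rotation as Ro
def well(x,y): return WC+AX*x/1000+AY*y/1000
def delta(xy,z,yang=None):
    o=robot.get_obs(); R=Ro.from_quat(o['tool_rot']).as_matrix()
    d=R.T@(np.r_[xy,z]-o['position'])
    s='' if yang is None else round(-(((yang-np.arctan2(R[1,1],R[0,1]))+np.pi/2)%np.pi-np.pi/2),3)
    print((d*100).round(2),s)
def st():
    o=robot.get_obs(); p=o['position'][:2]-WC
    R=Ro.from_quat(o['tool_rot']).as_matrix()
    print('t',round(o['time'],2),'pos',(o['position']*1000).round(1),'well',(p@AX*1000).round(1),(p@AY*1000).round(1),'F',o['ft_force'].round(1),'w',round(o['grip_width'],4),'yang',np.degrees(np.arctan2(R[1,1],R[0,1])).round(2),'tilt',R[:,2].round(3))
E
python3 - <<'E'
from h import *
delta(well(0,0),.18,YA); st()
E
```

```text
[-47.98 -35.84   4.22] -0.067
t 0.15 pos [157.9 604.2 221.8] well -454.6 389.9 F [-0.4  0.2 -0.4] w 0.087 yang 75.34 tilt [-0.001 -0.002 -1.   ]
```

Request:
arm_command([
  [-6,-4.5,0,-0.067,0],
  [-12,-9,0,-0.067,0],
  [-18,-13.5,0,-0.067,0],
  [-24,-18,0,-0.067,0],
  [-30,-22.5,0,-0.067,0],
])

```text
time: 0.78
position: [0.3535, 0.3584, 0.2225]
tool_rot: [0.094, 0.996, 0.0, 0.0]
ft_force: [1.1, -0.1, 0.5]
grip_width: 0.0448
```

```bash
python3 - <<'E'
from h import *
delta(well(0,0),.18,YA); st()
E
```

```text
[-21.64 -18.51   4.25] 0.0
t 0.78 pos [353.5 358.4 222.5] well -216.4 185.1 F [ 1.1 -0.1  0.5] w 0.0448 yang 79.2 tilt [ 0.  0. -1.]
```

Request:
arm_command([
  [-4.3,-3.7,1,0,0],
  [-8.6,-7.3,2,0,0],
  [-12.9,-11,3,0,0],
  [-17.1,-14.6,4,0,0],
  [-17.1,-14.6,4.2,0,0],
])

```text
time: 1.4
position: [0.4958, 0.1815, 0.1798]
tool_rot: [0.097, 0.995, -0.0, 0.0]
ft_force: [-0.9, 0.3, 0.5]
grip_width: 0.0016
```

Request:
arm_command([
  [0,0,0,0,0],
  [0,0,0,0,0],
])

```text
time: 1.65
position: [0.492, 0.1855, 0.1806]
tool_rot: [0.093, 0.996, 0.0, -0.0]
ft_force: [0.1, -0.3, 0.7]
grip_width: 0.0003
```

```bash
python3 - <<'E'
from h import *
delta(well(0,0),.15,YA); st(); snap('side','side1')
E
```

```text
[-4.79 -4.14  3.06] 0.001
t 1.65 pos [492.  185.5 180.6] well -48.0 41.3 F [ 0.1 -0.3  0.7] w 0.0003 yang 79.28 tilt [-0.001  0.    -1.   ]
```

View pics/side1.png

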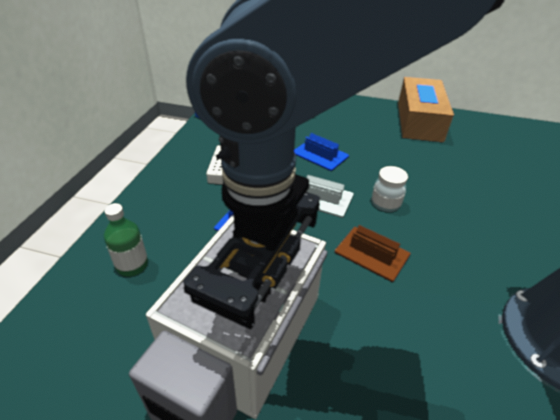

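Request:
arm_command([
  [-2.4,-2.1,0,0,0],
  [-4.8,-4.1,1,0,0],
  [-4.8,-4.1,2,0,0],
  [-4.8,-4.1,2,0,0],
])

```text
time: 2.2
position: [0.5307, 0.1362, 0.1597]
tool_rot: [0.094, 0.996, -0.0, -0.002]
ft_force: [-1.3, 0.1, -0.4]
grip_width: 0.0004
```

```bash
python3 - <<'E'
from h import *
st()
for a in (.1,.2,.3,.4,.5,.6,.7,.75): print(a,110-110*np.cos(a),147-110*np.sin(a)+3/np.cos(a)+15*np.tan(a))
E
```

```text
t 2.2 pos [530.7 136.2 159.7] well -0.7 0.1 F [-1.3  0.1 -0.4] w 0.0004 yang 79.24 tilt [-0.003  0.    -1.   ]
0.1 0.5495418194171577 140.53840700533203
0.2 2.192676437463419 131.24804067999693
0.3 4.91298619618334 122.27307581601126
0.4 8.68329065968264 113.76299391227059
0.5 13.465918192058993 105.87620988316819
0.6 19.213082359935385 98.78626499520844
0.7 25.86735939870627 92.69275789000096
0.75 29.514224423879696 90.09378667061102
```

Request:
arm_command([
  [-0.1,0,1,0,0],
  [-0.1,0,1.5,0,0],
  [-0.1,0.1,2,0,0],
  [-0.1,0.1,2.5,0,0],
  [-0.1,0.2,2.9,0,0],
])

```text
time: 2.82
position: [0.5338, 0.1381, 0.1327]
tool_rot: [0.094, 0.996, 0.0, 0.001]
ft_force: [-1.4, 1.3, 9.6]
grip_width: 0.0005
```

Request:
arm_command([
  [0,0.1,0.4,0,0],
  [0,0.3,0.9,0,0],
  [0,0.6,1.4,0,0],
  [0,0.8,1.8,0,0],
  [0,1.1,2.3,0,0],
])

```text
time: 3.45
position: [0.5357, 0.148, 0.1082]
tool_rot: [0.094, 0.996, -0.0, -0.0]
ft_force: [0.2, -2.2, 1.0]
grip_width: 0.0004
```

```bash
python3 - <<'E'
from h import *
st()
E
```

```text
t 3.45 pos [535.7 148.  108.2] well 2.0 12.6 F [ 0.2 -2.2  1. ] w 0.0004 yang 79.18 tilt [-0.  0. -1.]
```

Request:
arm_command([
  [0.1,0.3,0.4,0,0],
  [0.1,0.6,0.8,0,0],
  [0.1,0.9,1.1,0,0],
  [0.1,1.2,1.4,0,0],
  [0.1,1.4,1.6,0,0],
])

```text
time: 4.08
position: [0.5374, 0.1618, 0.0923]
tool_rot: [0.094, 0.996, -0.0, -0.0]
ft_force: [-0.5, -2.5, 1.1]
grip_width: 0.0004
```

```bash
python3 - <<'E'
from h import *
st()
E
```

```text
t 4.08 pos [537.4 161.8  92.3] well 1.0 26.4 F [-0.5 -2.5  1.1] w 0.0004 yang 79.2 tilt [-0.001 -0.    -1.   ]
```

Fold pushed down. I'll withdraw and look.

Request:
arm_command([
  [0,0,-4,0,0],
  [0,0,-9,0,0],
  [0,-4,-10,0,0],
  [0,-9,-10,0,0],
  [0,-11,-10,0,0],
])

```text
time: 4.7
position: [0.5167, 0.0522, 0.193]
tool_rot: [0.095, 0.995, 0.0, 0.001]
ft_force: [0.2, 0.4, -0.3]
grip_width: 0.0009
```

```bash
python3 - <<'E'
from h import *
st(); snap('top','top2');snap('side','side2');snap('wrist','wrist2');st()
p=[cv2.imread(f'pics/{n}2.png') for n in('top','side','wrist')]
cv2.imwrite('pics/m2.png',cv2.resize(np.vstack([np.hstack(p[:2]),np.hstack([p[2],p[2]*0])]),(800,600)))
E
```

```text
t 4.7 pos [516.7  52.2 193. ] well 1.3 -85.1 F [ 0.2  0.4 -0.3] w 0.0009 yang 79.07 tilt [ 0.001  0.    -1.   ]
t 4.85 pos [517.1  53.4 192.7] well 1.5 -83.8 F [-0.3 -0.2 -0.5] w 0.0001 yang 79.04 tilt [ 0.001  0.001 -1.   ]
```

View pics/m2.png

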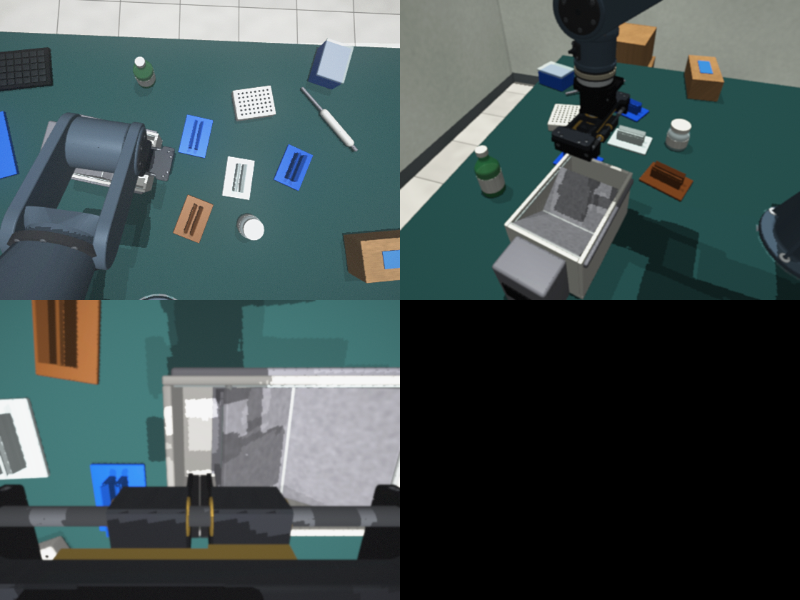

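```bash
cp pics/wrist2.png /tmp/; python3 - <<'E'
from h import *
w,p=cloud('wrist2')
g=w[...,:2]-WC; gx=g@AX*1000; gy=g@AY*1000; z=w[...,2]*1000
for X in (40,55,-30):
  m=(abs(gx-X)<4)
  print(X)
  for t in range(-125,115,6):
    q=m&(abs(gy-t)<3)
    if q.sum()>3: print((t,int(np.nanmedian(z[q])),int(np.median(p[q].mean(-1)))),end=' ')
  print()
cv2.imwrite('pics/wz.png',cv2.resize(p[90:300,210:560],(800,480))[:,:,::-1])
E
```

```text
40
(-107, 54, 119) (-101, 11, 170) (-95, 11, 170) (-89, 11, 170) (-83, 11, 171) (-77, 11, 171) (-71, 11, 170) (-65, 16, 113) (-59, 17, 106) (-53, 17, 106) (-29, 123, 105) (-23, 118, 121) (-17, 114, 125) (-11, 109, 122) (-5, 105, 123) (1, 101, 123) (7, 96, 124) (13, 91, 127) (19, 87, 183) (25, 85, 207) (31, 89, 191) (37, 93, 187) (43, 98, 184) (49, 102, 191) (55, 107, 187) (61, 112, 187) (67, 116, 187) (73, 121, 183) (79, 126, 183) (85, 130, 182) (91, 135, 182) (97, 138, 181) 
55
(-107, 21, 137) (-101, 11, 169) (-95, 11, 169) (-89, 11, 170) (-83, 11, 169) (-77, 11, 169) (-71, 11, 169) (-65, 17, 110) (-59, 58, 79) (-53, 31, 91) (13, 91, 174) (19, 87, 180) (25, 84, 191) (31, 89, 177) (37, 93, 180) (43, 98, 182) (49, 102, 188) (55, 107, 187) (61, 112, 186) (67, 116, 183) (73, 121, 185) (79, 125, 185) (85, 130, 181) (91, 134, 181) (97, 138, 173) 
-30
(-125, 279, 76) (-119, 285, 58) (-113, 285, 46) (-107, 285, 47) (-101, 285, 46) (-95, 285, 47) (-89, 280, 76) (-83, 279, 79) (-77, 285, 46) (-71, 285, 46) (-65, 285, 71) (-59, 285, 72) (-53, 285, 72) (-47, 278, 110) (-41, 278, 85) (-35, 278, 76) (-29, 278, 75) (-23, 278, 93) (-17, 278, 77) (-11, 278, 72) (-5, 268, 24) (1, 101, 159) (7, 96, 161) (13, 91, 163) (19, 87, 170) (25, 85, 212) (31, 88, 194) (37, 93, 189) (43, 98, 188) (49, 102, 182) (55, 107, 184) (61, 111, 183) (67, 116, 186) (73, 121, 185) (79, 125, 185) (85, 130, 178) (91, 134, 179) (97, 139, 178) (103, 143, 174)
```

View pics/wz.png

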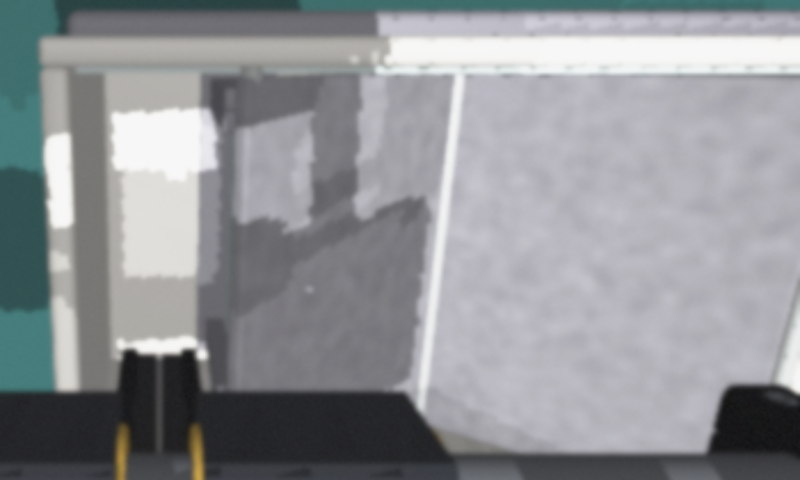

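Side and wrist views show the door at about 0.65 rad, with the leading edge near well y=-66 and the holder base starting at -68. I'll go down in the gap at y=-90.

Request:
arm_command([
  [0,-0.7,0,0,0],
  [0,-0.7,2,0,0],
  [0,-0.7,4,0,0],
  [0,-0.7,5.5,0,0],
  [0,-0.7,6.6,0,0],
])

```text
time: 5.48
position: [0.5156, 0.0473, 0.1257]
tool_rot: [0.094, 0.996, 0.0, -0.0]
ft_force: [0.4, 0.6, 0.1]
grip_width: 0.0003
```

```bash
python3 - <<'E'
from h import *
st()
E
```

```text
t 5.47 pos [515.6  47.3 125.7] well 1.1 -90.1 F [0.4 0.6 0.1] w 0.0003 yang 79.23 tilt [-0.001  0.    -1.   ]
```

Request:
arm_command([
  [0,1.5,-0.3,0,0],
  [0,3,-0.4,0,0],
  [0,4.5,-0.4,0,0],
  [0,6,-0.4,0,0],
  [0,7.5,-0.4,0,0],
])

```text
time: 6.1
position: [0.53, 0.1208, 0.131]
tool_rot: [0.094, 0.996, -0.001, 0.0]
ft_force: [-0.5, -6.7, -0.0]
grip_width: 0.0002
```

Request:
arm_command([
  [0,1.5,0,0,0],
  [0,3,0,0,0],
  [0,4.5,0,0,0],
  [0,6,0,0,0],
])

```text
time: 6.6
position: [0.5415, 0.1805, 0.1314]
tool_rot: [0.094, 0.996, -0.0, 0.001]
ft_force: [-0.4, -3.9, 3.5]
grip_width: 0.0006
```

```bash
python3 - <<'E'
from h import *
st()
E
```

```text
t 6.6 pos [541.5 180.5 131.4] well 1.6 45.6 F [-0.4 -3.9  3.5] w 0.0006 yang 79.2 tilt [ 0.001 -0.    -1.   ]
```

Request:
arm_command([
  [0,0.5,0,0,0],
  [0,1,0,0,0],
  [0,1.5,0,0,0],
])

```text
time: 6.98
position: [0.5439, 0.1944, 0.1306]
tool_rot: [0.094, 0.996, 0.0, 0.0]
ft_force: [0.1, -1.9, 1.3]
grip_width: 0.0005
```

Request:
arm_command([
  [0,0.3,0,0,0],
  [0,0.6,0,0,0],
])

```text
time: 7.22
position: [0.545, 0.2002, 0.1305]
tool_rot: [0.094, 0.996, 0.0, -0.0]
ft_force: [-0.5, -2.0, 1.5]
grip_width: 0.0005
```

```bash
python3 - <<'E'
from h import *
st()
snap('side','side3')
E
```

```text
t 7.22 pos [545.  200.2 130.5] well 1.3 65.6 F [-0.5 -2.   1.5] w 0.0005 yang 79.16 tilt [-0.  0. -1.]
```

View pics/side3.png

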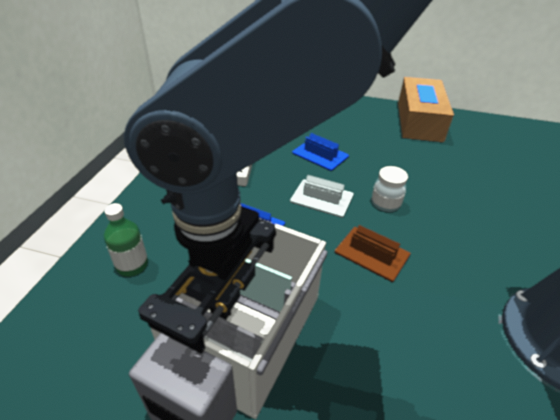

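Request:
arm_command([
  [0,0.3,0,0,0],
  [0,0.3,0,0,0],
])

```text
time: 7.52
position: [0.5455, 0.2033, 0.1304]
tool_rot: [0.094, 0.996, 0.0, -0.0]
ft_force: [0.7, -2.3, 0.6]
grip_width: 0.0005
```

Request:
arm_command([
  [0,0.2,0,0,0],
  [0,0.2,0,0,0],
])

```text
time: 7.78
position: [0.5458, 0.2051, 0.1305]
tool_rot: [0.094, 0.996, 0.0, -0.0]
ft_force: [1.0, -1.3, 0.4]
grip_width: 0.0006
```

Request:
arm_command([
  [0,0.3,0,0,0],
  [0,0.3,0,0,0],
])

```text
time: 8.02
position: [0.5463, 0.2077, 0.1305]
tool_rot: [0.094, 0.996, -0.0, -0.0]
ft_force: [-0.4, -3.6, 0.6]
grip_width: 0.0005
```

Request:
arm_command([
  [0,0.3,0,0,0],
  [0,0.3,0,0,0],
])

```text
time: 8.28
position: [0.5464, 0.208, 0.1305]
tool_rot: [0.093, 0.996, -0.003, -0.001]
ft_force: [-0.8, -11.8, 2.4]
grip_width: 0.0004
```

Request:
arm_command([
  [0,-1.5,0,0,0],
  [0,-2.5,-4,0,0],
  [1.5,-4.5,-8,0,0],
  [3,-7.5,-10,0,0],
  [5,-10,-11,0,4],
])

```text
time: 8.9
position: [0.4792, 0.1218, 0.2419]
tool_rot: [0.094, 0.996, 0.001, 0.002]
ft_force: [0.6, -0.4, -0.0]
grip_width: 0.0048
```

Request:
arm_command([
  [0,0,0,0,3],
  [0,0,0,0,3],
])

```text
time: 9.15
position: [0.4797, 0.1225, 0.2405]
tool_rot: [0.095, 0.996, 0.001, 0.001]
ft_force: [-0.1, 0.0, -0.2]
grip_width: 0.0224
```

```bash
python3 - <<'E'
from h import *
st()
snap('wrist','wrist4');snap('side','side4')
E
```

```text
t 9.15 pos [479.7 122.5 240.5] well -48.2 -23.0 F [-0.1  0.  -0.2] w 0.0224 yang 79.15 tilt [ 0.001  0.001 -1.   ]
```

View pics/wrist4.png

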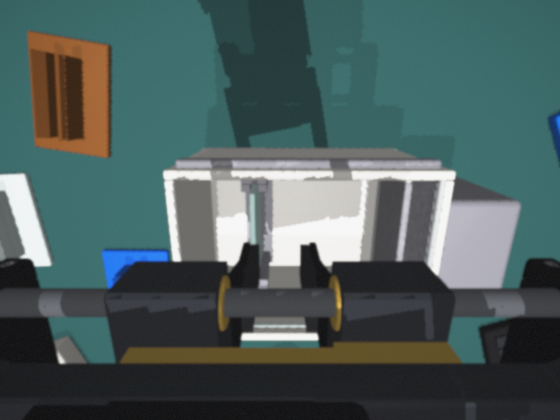

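View pics/side4.png

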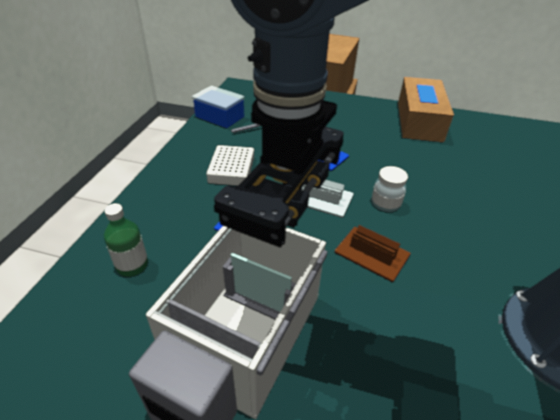

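```bash
python3 - <<'E'
from h import *
w,p=cloud('wrist4')
g=w[...,:2]-WC; gx=g@AX*1000; gy=g@AY*1000; z=w[...,2]*1000
for u,v in((253,225),(300,175),(180,175),(445,175),(285,240),(65,100),(410,210)): print((u,v),gx[v,u].round(1),gy[v,u].round(1),z[v,u].round(1))
w,p=cloud('side4')
g=w[...,:2]-WC; gx=g@AX*1000; gy=g@AY*1000; z=w[...,2]*1000
for u,v in((260,283),(234,262),(288,278),(262,262),(215,330),(290,265),(228,270)): print((u,v),gx[v,u].round(1),gy[v,u].round(1),z[v,u].round(1))
E
```

```text
(253, 225) -23.0 -48.1 118.0
(300, 175) -77.9 -6.1 148.0
(180, 175) -78.2 -103.7 148.7
(445, 175) -77.9 111.9 148.9
(285, 240) 38.6 -15.2 12.1
(65, 100) -138.4 -255.4 39.1
(410, 210) -35.4 103.9 110.2
(260, 283) -1.1 -46.1 73.9
(234, 262) 48.5 -46.9 100.0
(288, 278) -51.0 -46.5 115.8
(262, 262) 28.8 -109.3 45.7
(215, 330) -6.3 89.9 132.9
(290, 265) -27.8 -108.9 68.6
(228, 270) 54.7 -36.3 87.2
```

```bash
python3 - <<'E'
from h import *
for f in('side4','wrist4'):
  w,p=cloud(f)
  g=w[...,:2]-WC; gx=g@AX*1000; gy=g@AY*1000; z=w[...,2]*1000
  m=(abs(gy+48)<6)&(z>97)&(z<122)&(abs(gx)<75)
  print(f,m.sum(),'x',np.percentile(gx[m],[0,1,50,99,100]).round(1),'y',np.percentile(gy[m],[1,50,99]).round(1),'z',np.percentile(z[m],[50,99]).round(1))
  q=np.polyfit(gx[m],gy[m],1); print('slope',q)
  if f=='wrist4':
    t=m&(z>115.5); print('top edge',t.sum(),np.percentile(gy[t],[2,50,98]))
    u=(abs(z-93)<3)&(abs(gy+48)<25)&(abs(gx)>45)&(abs(gx)<75); print('uprights',u.sum(),np.percentile(gx[u],[1,99]),np.percentile(gy[u],[1,50,99]))
  d=(gy>60)&(gy<115)&(abs(gx)<70)&(z>60)&(z<146); print('door',d.sum(), np.percentile(gy[d],[1,50,99]).round(1)); 
p=cv2.imread('pics/side4.png'); cv2.imwrite('pics/s4c.png',cv2.resize(p[220:380,140:340],None,fx=3.9,fy=3.7,interpolation=cv2.INTER_CUBIC))
E
```

```text
side4 647 x [-55.8 -55.3   0.5  74.7  75. ] y [-52.3 -46.7 -44.4] z [110.1 119.2]
slope [-6.62788063e-03 -4.70303126e+01]
door 1724 [82.7 89.5 92.4]
wrist4 358 x [-54.3 -54.  -31.1  -2.4   4.8] y [-51.  -47.9 -46.1] z [117.2 119. ]
slope [ 6.05025272e-04 -4.80421880e+01]
top edge 260 [-51.02808426 -48.59656842 -46.27846292]
uprights 313 [-60.50664271  60.52907183] [-61.4535554  -44.27367018 -36.19882866]
door 4144 [ 82.3  91.5 108.8]
```

View pics/s4c.png

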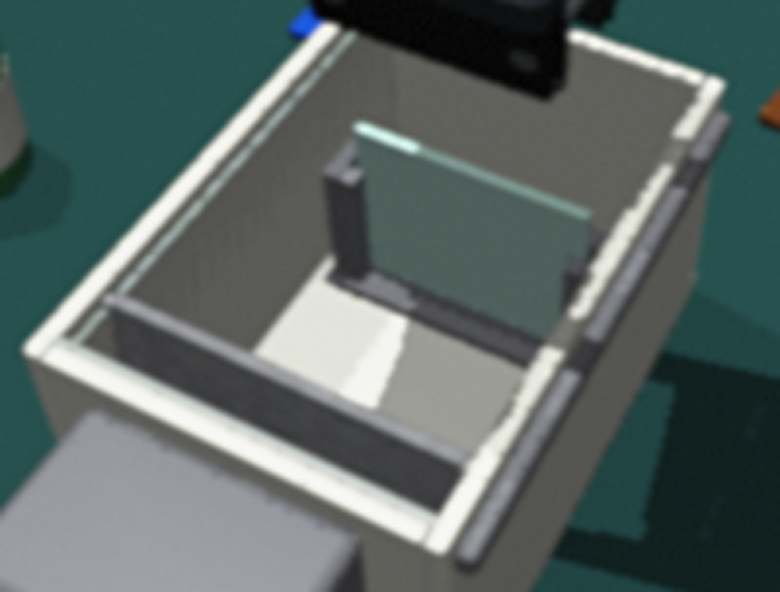

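The door is folded home at the +y end and the plate stands in the holder, top corners at crop (355,125) and (590,213).

```bash
python3 - <<'E'
from h import *
d=np.load('pics/side4.npz')
for u,v in((230.8,253.6),(291.1,277.4)):
  q=pix2plane(u,v,.118,d['K'],d['E'])[:2]-WC; print((q@AX*1000).round(1),(q@AY*1000).round(1))
w,p=cloud('side4')
g=w[...,:2]-WC; gx=g@AX*1000; gy=g@AY*1000; z=w[...,2]*1000
m=(abs(gy+48)<6)&(z>97)&(z<122)&(abs(gx)<75)
print(np.histogram(gx[m],np.arange(-64,80,4)))
delta(well(0,-48.3),.17,YA); st()
E
```

```text
53.7 -47.2
-55.5 -48.2
(array([ 0,  0, 28, 24, 25, 20, 22, 25, 24, 21, 19, 23, 24, 22, 21, 20, 22,
       25, 21, 21, 22, 20, 20, 23, 19, 21, 21, 20, 21, 11,  0,  0,  0,  0,
       42]), array([-64, -60, -56, -52, -48, -44, -40, -36, -32, -28, -24, -20, -16,
       -12,  -8,  -4,   0,   4,   8,  12,  16,  20,  24,  28,  32,  36,
        40,  44,  48,  52,  56,  60,  64,  68,  72,  76]))
[-4.82 -2.55  7.01] 0.0
t 9.25 pos [479.8 122.6 240.1] well -48.2 -22.8 F [-0.  -0.4 -0.5] w 0.0273 yang 79.2 tilt [ 0.     0.001 -1.   ]
```

Request:
arm_command([
  [-2.4,-1.3,2,0,3],
  [-4.8,-2.5,4,0,3],
  [-4.8,-2.5,8,0,3],
  [-4.8,-2.5,10,0,3],
  [-4.8,-2.5,10,0,3],
], newtons=20)

```text
time: 9.88
position: [0.5207, 0.0889, 0.1383]
tool_rot: [0.094, 0.996, 0.0, -0.002]
ft_force: [-0.1, 0.6, 0.3]
grip_width: 0.0299
```

```bash
python3 - <<'E'
from h import *
st(); delta(well(-.8,-48.3),.094,YA)
E
```

```text
t 9.88 pos [520.7  88.9 138.3] well -1.7 -48.2 F [-0.1  0.6  0.3] w 0.0299 yang 79.21 tilt [-0.005  0.    -1.   ]
[-0.11 -0.    4.43] 0.0
```

Request:
arm_command([
  [0,0,2,0,3],
  [0,0,4,0,3],
  [0,0,4.5,0,3],
  [0,0,4.5,0,0.3],
  [0,0,4.5,0,0.3],
], newtons=15)

```text
time: 10.5
position: [0.5224, 0.0885, 0.0965]
tool_rot: [0.094, 0.996, 0.0, 0.001]
ft_force: [-0.3, -0.6, 0.4]
grip_width: 0.0173
```

Request:
arm_command([
  [0,0,0,0,0],
  [0,0,0,0,0],
])

```text
time: 10.75
position: [0.522, 0.0883, 0.0962]
tool_rot: [0.094, 0.996, -0.0, 0.001]
ft_force: [0.1, -0.3, 2.8]
grip_width: 0.0049
```

```bash
python3 - <<'E'
from h import *
st()
E
```

```text
t 10.75 pos [522.   88.3  96.2] well -0.3 -48.6 F [ 0.1 -0.3  2.8] w 0.0049 yang 79.19 tilt [ 0.001 -0.    -1.   ]
```

Request:
arm_command([
  [0,0,0,0,0],
  [0,0,-0.5,0,0],
  [0,0,-1,0,0],
  [0,0,-2,0,0],
  [0,0,-3,0,0],
], newtons=25)

```text
time: 11.38
position: [0.5216, 0.0885, 0.1262]
tool_rot: [0.094, 0.996, 0.0, 0.0]
ft_force: [-0.6, 0.4, -0.2]
grip_width: 0.0046
```

```bash
python3 - <<'E'
from h import *
st()
E
```

```text
t 11.38 pos [521.6  88.5 126.2] well -0.8 -48.5 F [-0.6  0.4 -0.2] w 0.0046 yang 79.18 tilt [ 0.  0. -1.]
```

Request:
arm_command([
  [0,0,-2,0,0],
  [0,0,-4,0,0],
  [0,0,-6.5,0,0],
  [0,0,-10,0,0],
  [0,0,-13.5,0,0],
])

```text
time: 12.0
position: [0.5212, 0.0885, 0.2621]
tool_rot: [0.094, 0.996, 0.0, 0.0]
ft_force: [0.4, 0.3, -1.5]
grip_width: 0.0048
```

Request:
arm_command([
  [0,0,0,0,0],
])

```text
time: 12.12
position: [0.5235, 0.0884, 0.2639]
tool_rot: [0.094, 0.996, 0.0, 0.004]
ft_force: [-0.1, -0.3, -1.0]
grip_width: 0.0049
```

```bash
python3 - <<'E'
from h import *
st(); snap('side','side5'); snap('top','top5')
delta(np.array([.4734,-.249]),.26,np.deg2rad(82.4))
p=[cv2.imread(f'pics/{n}5.png') for n in('side','top')]
cv2.imwrite('pics/m5.png',cv2.resize(np.hstack(p),(800,300)))
E
```

```text
t 12.12 pos [523.5  88.4 263.9] well 1.2 -48.2 F [-0.1 -0.3 -1. ] w 0.0049 yang 79.19 tilt [ 0.008 -0.    -1.   ]
[ -1.65 -34.04   0.06] -0.056
```

View pics/m5.png

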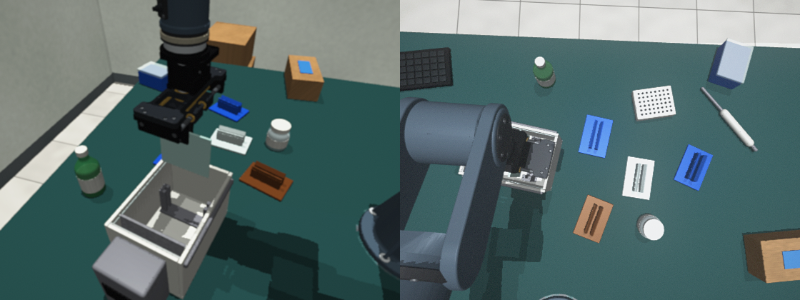

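Request:
arm_command([
  [-0.2,-2,0,0,0],
  [-0.4,-6,0,0,0],
  [-0.7,-11,0,0,0],
  [-0.9,-16,0,0,0],
  [-1.1,-21,0,0,0],
])

```text
time: 12.85
position: [0.4915, -0.1208, 0.2588]
tool_rot: [0.094, 0.996, 0.001, -0.002]
ft_force: [0.6, -0.2, -1.0]
grip_width: 0.0045
```

Request:
arm_command([
  [-0.2,-4,0,-0.02,0],
  [-0.4,-8,0,-0.04,0],
  [-0.5,-11,0,-0.056,0],
  [-0.5,-12.5,0,-0.056,0],
  [-0.5,-12.5,0,-0.056,0],
])

```text
time: 13.48
position: [0.4738, -0.2436, 0.2595]
tool_rot: [0.067, 0.998, 0.001, -0.001]
ft_force: [-0.1, 0.8, -0.9]
grip_width: 0.0047
```

```bash
python3 - <<'E'
from h import *
st(); 
delta(np.array([.4734,-.249]),.17,np.deg2rad(82.4))
E
```

```text
t 13.47 pos [ 473.8 -243.6  259.5] well 14.5 -383.7 F [-0.1  0.8 -0.9] w 0.0047 yang 82.29 tilt [-0.002  0.002 -1.   ]
[-0.05 -0.56  8.95] -0.002
```

Request:
arm_command([
  [0,-0.5,3,0,0],
  [0,-0.5,6,0,0],
  [0,-0.5,9,0,0],
  [0,-0.5,11.5,0,0],
  [0,-0.5,11.5,0,0],
])

```text
time: 14.1
position: [0.4725, -0.2459, 0.1437]
tool_rot: [0.066, 0.998, 0.002, -0.002]
ft_force: [0.9, -0.5, -0.2]
grip_width: 0.0048
```

Request:
arm_command([
  [0,0,0,0,0],
  [0,0,0,0,0],
])

```text
time: 14.35
position: [0.4746, -0.2487, 0.1468]
tool_rot: [0.066, 0.998, -0.001, 0.001]
ft_force: [0.2, -0.6, -0.3]
grip_width: 0.0048
```

```bash
python3 - <<'E'
from h import *
st(); snap('side','side6'); snap('wrist','wrist6'); snap('top','top6')
delta(np.array([.4734,-.249]),.086,np.deg2rad(82.4))
p=cv2.imread('pics/side6.png'); cv2.imwrite('pics/s6c.png',cv2.resize(p[120:240,250:410],None,fx=4.9,fy=4.9,interpolation=cv2.INTER_CUBIC))
E
```

```text
t 14.35 pos [ 474.6 -248.7  146.8] well 16.3 -388.6 F [ 0.2 -0.6 -0.3] w 0.0048 yang 82.42 tilt [ 0.002 -0.002 -1.   ]
[ 0.08 -0.02  6.04] -0.0
```

View pics/s6c.png

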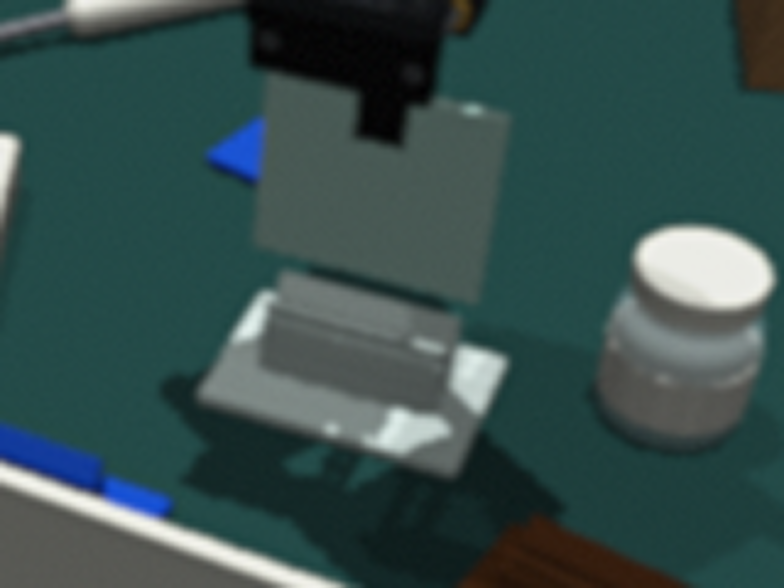

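View pics/wrist6.png

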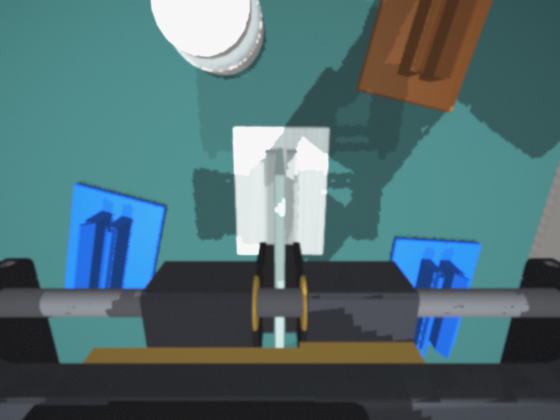

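View pics/top6.png

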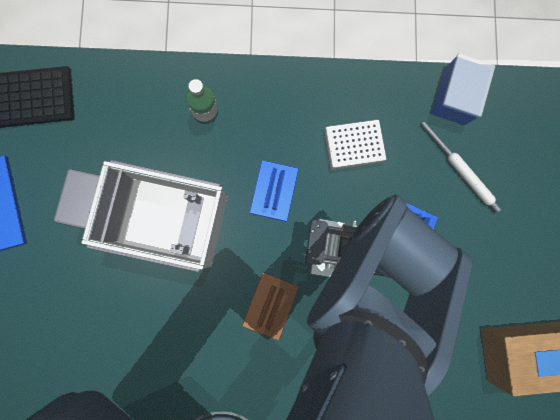

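```bash
cat >> h.py <<'E'
def pix2vplane(u,v,P,n,K,E):
    r=np.array([(u-K[0,2])/K[0,0],-(v-K[1,2])/K[1,1],-1.]); R=E[:3,:3]; o=-R.T@E[:3,3]; d=R.T@r
    return o+d*(((P-o)@n)/(d@n))
E
python3 - <<'E'
from h import *
d=np.load('pics/side6.npz');K,E=d['K'],d['E']
ph=np.deg2rad(82.4); n=np.array([np.cos(ph),np.sin(ph),0]); s=np.array([np.sin(ph),-np.cos(ph),0])
S=np.array([.4734,-.249,0]); T=np.array([.4746,-.2487,0.1468])
c0=lambda a,b:(a/4.9+250-.4,b/4.9+120-.4)
for a,b in((267,73),(511,114),(480,302),(253,245)):
  q=pix2vplane(*c0(a,b),T+n*.0025,n,K,E); print('plate',((q-S)@s*1000).round(1),((q-T)@s*1000).round(1),(q[2]*1000).round(1))
w,p=cloud('side6'); g=w-S; a=g@s*1000;b=g@n*1000;z=w[...,2]*1000
m=(abs(b)<12)&(z>72)&(z<170)&(abs(a)<70)
m2=m&(abs(a)>15)&(z<150)
A=np.c_[a[m2],z[m2],np.ones(m2.sum())]; print('face b= ',np.linalg.lstsq(A,b[m2],rcond=None)[0], np.median(b[m2]))
print('plate a',np.percentile(a[m2],[.5,99.5]),'z',np.percentile(z[m2],[.5,99.5]))
# rails from side cloud & top0, wrist6
for f in('side6','top0','wrist6'):
  w,p=cloud(f); g=w-S; a=g@s*1000;b=g@n*1000;z=w[...,2]*1000
  m=(z>42)&(z<52)&(abs(b)<25)&(abs(a)<60); print(f,m.sum(),'rail a',np.percentile(a[m],[1,99]).round(1),'b',np.percentile(b[m],[1,50,99]).round(1), np.histogram(b[m],np.arange(-20,21,2))[0])
  m=(z>5)&(z<11)&(abs(b)<60)&(abs(a)<90)&(p.min(2)>60); print('  base a',np.percentile(a[m],[.5,99.5]).round(1),'b',np.percentile(b[m],[.5,99.5]).round(1))
w,p=cloud('wrist6'); g=w-S; a=g@s*1000;b=g@n*1000;z=w[...,2]*1000
m=(abs(b)<9)&(z>155)&(z<180)&(abs(a)<70); print('wrist plate top b',m.sum(),np.percentile(b[m],[2,50,98]),np.percentile(a[m],[1,99]),np.median(z[m]), np.polyfit(a[m],b[m],1))
E
```

```text
plate 55.1 54.0 161.6
plate -54.6 -55.8 169.5
plate -55.5 -56.7 69.1
plate 55.6 54.4 67.5
face b=  [-1.3471206e-03 -7.0581488e-04  2.9150574e+00] 2.852385491128135
plate a [-54.78545449  54.38105598] z [ 72.45448487 149.60024488]
side6 163 rail a [-46.1  42.3] b [-12.6  -6.8  16.8] [ 0  0  0  6 21 36 29  5  1  0  0  0  0  0  0  2 16 37 10  0]
  base a [-66.1  62. ] b [-40.7  48.5]
top0 253 rail a [-44.2  44. ] b [-14.2  -8.   14.3] [ 0  0  9 26 50 41 15  4  0  0  0  0  0 10 26 28 36  8  0  0]
  base a [-64.6  64. ] b [-44.3  45. ]
wrist6 1434 rail a [-43.6  34.8] b [-12.9  -6.   15.6] [  0   0   0 102 208 218 192   4   0   0   0   0   0   2 112 217 211 168
   0   0]
  base a [-63.8  64. ] b [-43.1  45.9]
wrist plate top b 2123 [-8.06448507  0.02031311  8.12879335] [-52.61579425  40.88248226] 167.96302620950962 [-0.00037242  0.12842465]
```

Side and wrist clouds both put the slot about 1.5 mm further along tool y than the plate, and about 1 mm along tool +x. I'll correct that and lower.

Request:
arm_command([
  [0.1,0.15,0,0,0],
  [0.1,0.15,0.8,0,0],
  [0.1,0.15,1.6,0,0],
  [0.1,0.15,2.4,0,0],
  [0.1,0.15,3.2,0,0],
])

```text
time: 15.12
position: [0.4728, -0.2469, 0.1127]
tool_rot: [0.066, 0.998, 0.0, -0.0]
ft_force: [-0.1, 0.4, -1.4]
grip_width: 0.0049
```

```bash
python3 - <<'E'
from h import *
st(); snap('side','side7');st()
p=cv2.imread('pics/side7.png'); cv2.imwrite('pics/s7c.png',cv2.resize(p[120:240,250:410],None,fx=4.9,fy=4.9,interpolation=cv2.INTER_CUBIC))
E
```

```text
t 15.12 pos [ 472.8 -246.9  112.7] well 14.2 -387.1 F [-0.1  0.4 -1.4] w 0.0049 yang 82.39 tilt [-0.001  0.    -1.   ]
t 15.18 pos [ 472.3 -246.5  111.8] well 13.6 -386.8 F [ 0.1 -0.  -1.1] w 0.005 yang 82.38 tilt [-0.002  0.002 -1.   ]
```

View pics/s7c.png

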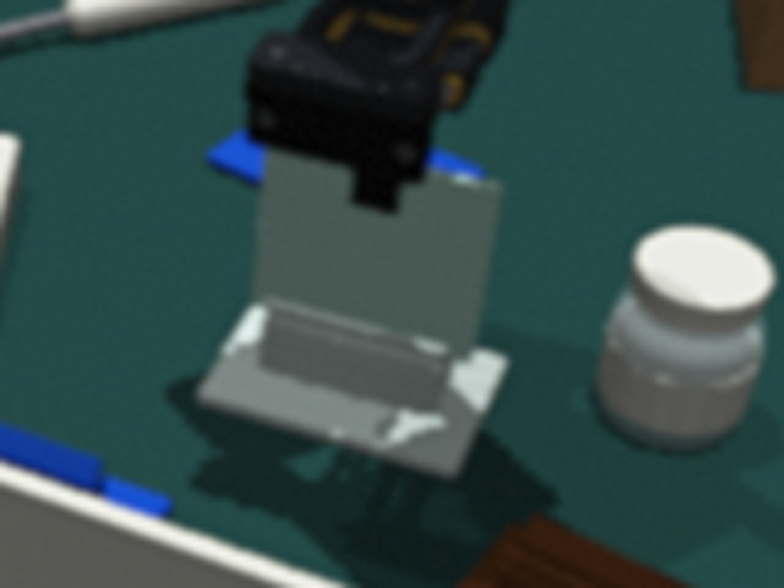

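The plate is in the slot mouth with no side force. Continuing down.

Request:
arm_command([
  [0,0,0.6,0,0],
  [0,0,1.2,0,0],
  [0,0,1.8,0,0],
  [0,0,2.2,0,0],
])

```text
time: 15.68
position: [0.4728, -0.2469, 0.0911]
tool_rot: [0.066, 0.998, 0.0, -0.0]
ft_force: [-0.8, -0.5, -0.6]
grip_width: 0.0049
```

Request:
arm_command([
  [0,0,0.1,0,0],
  [0,0,0.2,0,0],
])

```text
time: 15.92
position: [0.473, -0.247, 0.0896]
tool_rot: [0.066, 0.998, -0.0, 0.0]
ft_force: [0.1, 0.0, -1.1]
grip_width: 0.0052
```

```bash
python3 - <<'E'
from h import *
st()
E
```

```text
t 15.93 pos [ 473.  -247.    89.6] well 14.5 -387.2 F [ 0.1  0.  -1.1] w 0.0052 yang 82.39 tilt [ 0. -0. -1.]
```

Request:
arm_command([
  [0,0,0.1,0,0],
  [0,0,0.2,0,0],
])

```text
time: 16.18
position: [0.473, -0.247, 0.0877]
tool_rot: [0.066, 0.998, -0.0, 0.0]
ft_force: [1.2, -0.9, -0.5]
grip_width: 0.0048
```

Request:
arm_command([
  [0,0,0.1,0,0],
  [0,0,0.1,0,0],
])

```text
time: 16.42
position: [0.4729, -0.2469, 0.0865]
tool_rot: [0.066, 0.998, 0.0, -0.0]
ft_force: [0.1, -0.0, -1.2]
grip_width: 0.0048
```

Request:
arm_command([
  [0,0,0.1,0,0],
  [0,0,0.1,0,0],
])

```text
time: 16.68
position: [0.4729, -0.247, 0.0862]
tool_rot: [0.066, 0.998, -0.0, 0.0]
ft_force: [-2.3, -0.1, 5.4]
grip_width: 0.0053
```

Floor contact at 5.4 N, at the height predicted. I'll check the centring along the slot before releasing.

```bash
cat > chk.py <<'E'
from h import *
import sys
ph=np.deg2rad(82.4); n=np.array([np.cos(ph),np.sin(ph),0]); s=np.array([np.sin(ph),-np.cos(ph),0]); S=np.array([.4734,-.249,0])
for f in sys.argv[1:]:
  w,p=cloud(f); g=w-S; a=g@s*1000;b=g@n*1000;z=w[...,2]*1000
  m=(abs(b)<12)&(z>58)&(z<113)&(abs(a)<70)&((abs(a)>15)|(z<80))
  print(f,'plate',m.sum(),'a',np.percentile(a[m],[.3,99.7]).round(1),'b',np.percentile(b[m],[2,50,98]).round(1),'z',np.percentile(z[m],[.5,99.5]).round(1))
  A=np.c_[a[m],z[m],np.ones(m.sum())]; print('  tilt',np.linalg.lstsq(A,b[m],rcond=None)[0].round(4))
  m=(z>5)&(z<11)&(abs(b)<60)&(abs(a)<90)&(p.min(2)>60); print('  base a',np.percentile(a[m],[.5,99.5]).round(1),'b',np.percentile(b[m],[.5,99.5]).round(1))
  m=(z>30)&(z<50)&(abs(b)>6)&(abs(b)<20)&(abs(a)<52);print('  rail a',m.sum(),np.percentile(a[m],[.5,99.5]).round(1))
E
python3 - <<'E'
from h import *
st(); snap('side','side8'); snap('wrist','wrist8')
p=cv2.imread('pics/side8.png'); cv2.imwrite('pics/s8c.png',cv2.resize(p[120:240,250:410],None,fx=4.9,fy=4.9,interpolation=cv2.INTER_CUBIC))
E
python3 chk.py side8 wrist8
```

```text
t 16.68 pos [ 472.9 -247.    86.2] well 14.3 -387.2 F [-2.3 -0.1  5.4] w 0.0053 yang 82.4 tilt [ 0. -0. -1.]
side8 plate 619 a [-57.   52.1] b [1.3 4.5 7.1] z [ 58.3 107. ]
  tilt [9.0000e-04 7.0000e-04 4.4021e+00]
  base a [-65.9  62.1] b [-38.9  47.9]
  rail a 269 [-47.6  43.6]
wrist8 plate 1245 a [-54.6  40.8] b [-0.6  1.6  4.2] z [ 60.7 109. ]
  tilt [ 3.0000e-04 -2.1000e-03  2.0359e+00]
  base a [-63.6  38.8] b [-43.1  45.8]
  rail a 1949 [-44.1   8.4]
```

View pics/s8c.png

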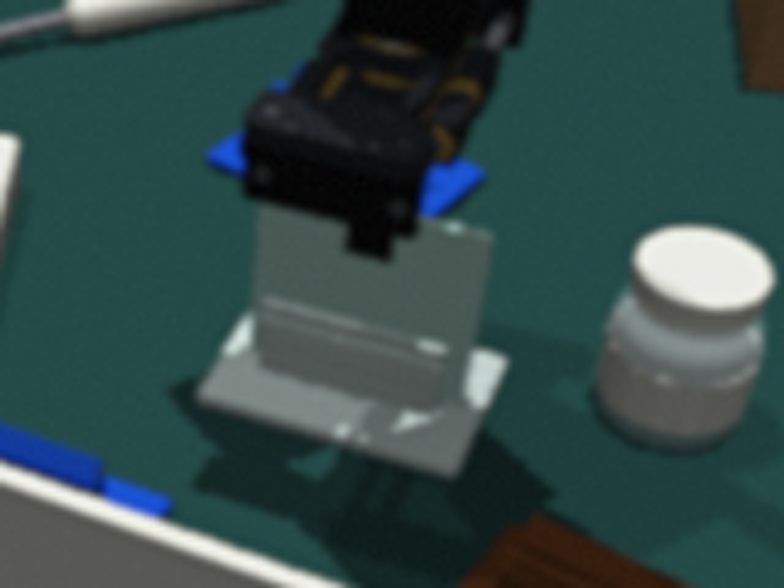

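View pics/wrist8.png

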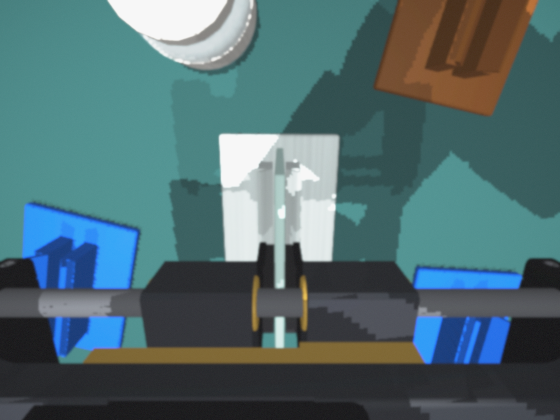

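The plate is centred to within about 1 mm in both views. Releasing.

Request:
arm_command([
  [0,0,0,0,0.8],
  [0,0,0,0,1.5],
  [0,0,0,0,2.5],
  [0,0,0,0,2.5],
  [0,0,0,0,2.5],
])

```text
time: 17.4
position: [0.473, -0.2469, 0.0855]
tool_rot: [0.066, 0.998, 0.0, -0.0]
ft_force: [0.1, 0.6, -0.0]
grip_width: 0.0245
```

Request:
arm_command([
  [0,0,-1,0,2.5],
  [0,0,-3,0,2.5],
  [0,0,-7,0,2.5],
  [0,0,-12,0,2.5],
  [0,0,-16,0,2.5],
])

```text
time: 18.02
position: [0.4732, -0.2471, 0.2483]
tool_rot: [0.066, 0.998, -0.001, 0.001]
ft_force: [1.6, 0.2, 0.0]
grip_width: 0.0252
```

Request:
arm_command([
  [5,0,-1,0,2.5],
  [9,0,-1,0,2.5],
  [9,0,-1,0,2.5],
  [9,0,-1,0,2.5],
])

```text
time: 18.52
position: [0.3844, -0.2356, 0.2563]
tool_rot: [0.067, 0.998, -0.001, 0.001]
ft_force: [0.4, 0.0, 0.2]
grip_width: 0.0253
```

```bash
python3 - <<'E'
from h import *
st(); snap('side','side9'); snap('top','top9')
p=[cv2.imread(f'pics/{n}9.png') for n in('side','top')]
cv2.imwrite('pics/s9c.png',cv2.resize(p[0][120:240,250:410],None,fx=4.9,fy=4.9,interpolation=cv2.INTER_CUBIC))
E
python3 chk.py side9 top9
```

```text
t 18.52 pos [ 384.4 -235.6  256.3] well -74.8 -392.6 F [0.4 0.  0.2] w 0.0253 yang 82.36 tilt [ 0.002 -0.002 -1.   ]
side9 plate 740 a [-57.   52.3] b [1.6 4.4 6.9] z [ 58.4 107.2]
  tilt [-3.0000e-03 -1.2300e-02  5.3347e+00]
  base a [-66.1  62.3] b [-38.7  47.5]
  rail a 267 [-50.2  46.6]
top9 plate 300 a [-55.2  54.1] b [-1.2  3.   3.8] z [ 59.  111.3]
  tilt [-1.0000e-03 -4.2300e-02  6.2954e+00]
  base a [-64.8  64. ] b [-44.6  45.2]
  rail a 185 [-44.7  44.6]
```

View pics/s9c.png

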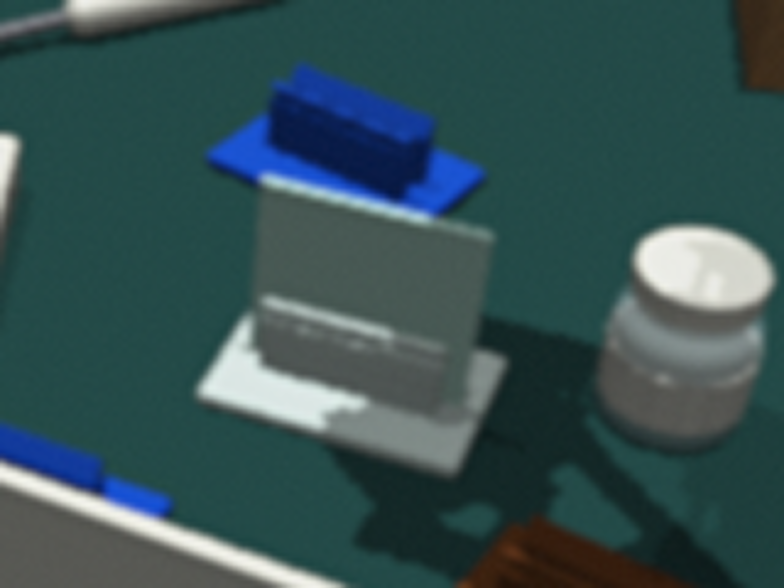

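View pics/side9.png

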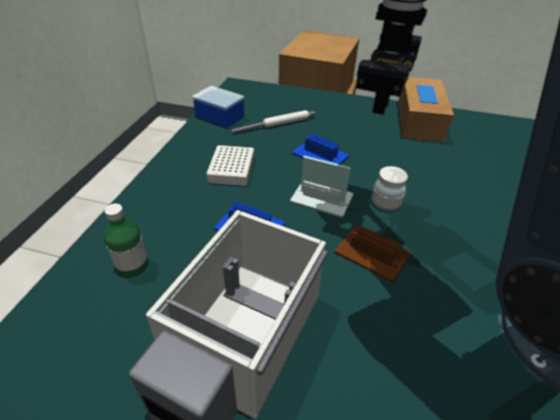

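View pics/top9.png

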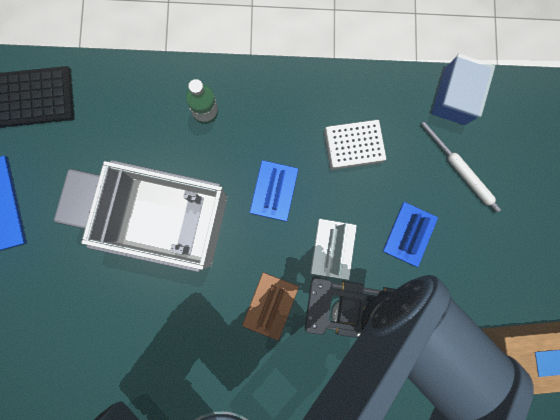

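The plate stands in the aluminium stand (side view 325,180). Its top edge is at about 108 mm and it is centred to within about 0.5 mm. The door is still folded home, the bystanders haven't moved and the arm is clear.

```bash
python3 - <<'E'
from h import *
print(robot.hand_in())
E
```

```text
the job is handed in; nothing more can be done
None
```

The glass plate now stands upright in the slot of the aluminium drying stand. The well's door is folded home and staying there by itself. I handed the job in at about 18.6 s of the 72 s allowed.

- **Door:** I pushed the fold down to about 0.65 rad, then pushed from behind the leading edge until it met its stop. The highest force I read was about 12 N. The door was still home in the last side and top pictures.
- **Plate:** I gripped it at 15 to 25 N, drew it straight up and lowered it into the slot. It met the slot floor at 5.4 N, at the height I had predicted, before I let go.
- **Last checks:**
  - The plate is centred along the slot to about 0.5 mm, with its top edge at about 107–108 mm against the 108 mm expected.
  - It is close to upright. The side camera gave a lean of about 0.7°. The top camera gave about 2.4°, but from few, steeply viewed points, so I trust the side reading.
  - The tray, bottle and jar look unmoved in the pictures, and the gripper is clear of everything.
- **Disagreement:** the side camera places the stand about 2 mm from where the top camera does. I set the plate's position relative to the stand within each view, so this should not affect the result.

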